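# Swing a phone carrier square on its pin and bolt it in

### The job

The phone carrier lies skewed on the assembly fixture with its notched corner hooked round the locating pin. Keeping it flat and hooked on the pin, push its free corner so that it turns about the pin until its long edge bears on the side stop, and keep it pressed there for a good half second with a light, firm push, about 8 N more than it takes to slide it; the stop is held only by friction, so do not shove it out of its setting. Then slide the keeper bolt fully home so that the carrier cannot swing back, let go, and leave the things lying around alone.

Things in the scene. Friction and masses are not known exactly. Their poses are not given: they have to be found in the camera images.
- fixture: Bare aluminium base plate, 250 x 250 x 10 mm, fixed on the bench, top at height 10 mm. It reaches from -155 to +95 mm in its own x and -140 to +110 mm in its own y; origin on its underside. Carries the pin, the side stop and the keeper bolt. At yaw 0 its x points away from the robot and its y to the robot's left.
- peg_top (a point): Centre of the top of the fixed steel locating pin, 9 mm in diameter, standing 18 mm above the base plate at (33, 63.5) mm in the fixture's x, y.
- carrier: Loose flat black anodised plate, 96 x 150 x 10 mm, 0.25 to 0.75 kg, with an opened phone frame fixed on it. Origin: on the underside, at the pin's axis when the slot's bottom bears on the pin; the plate reaches from -81 to +15 mm in its own x, -138.5 to +11.5 mm in y. Starts turned clockwise from above by 0.22 to 0.5 rad from the fixture's axes; home, its axes are parallel to the fixture's.
- carrier_slot (a point): Mouth of the slot in the carrier's +y edge, at (0, 11.5) mm in the carrier's frame, at its top face. The slot is 10.6 mm wide and 16 mm deep, opens to the carrier's +y, and hooks round the 9 mm pin with 0.8 mm play each side; it takes loads sideways and along +y, but the carrier can slip off to its -y.
- carrier_corner (a point): The carrier's free corner (-x, -y), diagonally across from the slot, at (-81, -138.5) mm in the carrier's frame, at its top face; swung towards the robot at the start. Push the plate's -x edge near here, moving on an arc about the pin: a straight push rubs along the edge and can jam. The phone frame rises 5 mm above the plate, 16 mm in from this edge.
- stop: Steel side stop, 24 x 26 mm, 16 mm high, dark screw head on top, on the base plate at (48, -51.5) mm in the fixture's x, y; origin at the foot of the middle of its face, which looks to the fixture's -x. The carrier's +x edge meets it just when the carrier is square. Held by friction only: more than about 12 N slides it away to +x, and it does not spring back.
- keeper (a joint): Travel of the keeper bolt in m: 0 withdrawn, 0.035 home at its end stop; starts at 0 to 0.004. A ball-nosed steel bar, 12 mm in diameter, on the base plate at x = -55.8 mm of the fixture, sliding to the fixture's +y with 3 N of friction between two rails 14 mm high. Nose at y = -84 mm withdrawn, -49 mm home, then 1.8 mm clear of the squared carrier's -x edge.
- keeper_knob (a point): Top centre of the upright knob of the keeper bolt, 54 mm above the bench: a post 12 mm in diameter with a cap 16 mm wide and 6 mm high, 34 mm behind the bolt's nose. Push it from behind towards the fixture's +y, or pinch it from above; the rails beside it end 24 mm above the bench.
- parts_tray: Bystander: white plastic tray of small compartments, 90 x 130 x 22 mm, to be left where it is. Origin under its centre.
- driver: Bystander: screwdriver 160 mm long lying on the bench, to be left where it is.
- jar: Bystander: closed white plastic jar, 50 mm in diameter, 60 mm high, to be left where it is. Origin under its centre.
Not all that is in view belongs to the job. Leave any orange, pink or yellow look-alike of the carrier alone.

How it is judged:
By the outcome, as a careful person would: the job done as asked, in the order asked, and still so for the second after the job is handed in, with the robot touching nothing.
It also fails if it takes over 64 s, if anything falls off the work surface, if the arm or the gripper's body presses on something with over 40 N, if the wrist force passes 120 N, or if a joint passes its speed limit or range.

### The arm

A 6-joint arm with a two-finger parallel gripper is mounted at the origin on the work surface. World frame = base frame: x ahead of the robot, y to its left, z up, the work surface at z = 0. Lengths are in m, angles in rad, forces in N, time in s.
With the tool pointing down it reaches from about 0.375 to 0.975 m from the base axis. Payload 3.8 kg.
Tool frame: the origin (TCP) lies at the very end of the fingers, on their centre line; the grasp point (between the pads) lies 19 mm behind it; z points along the fingers, y is the direction in which the jaws open and shut (so a half turn about z gives the same grasp; the last joint's range is limited). The gripper opens to 85 mm and grips with 20 to 120 N. Pads are 22 mm wide; open, the fingers measure 114 mm over their backs; the gripper's body (76 mm by 85 mm) begins 54 mm behind the grasp point. The pads swing forward as they close: fully open they stand 13 mm farther back than shut.
Start: joints at [-0.037, 0.264, 1.604, -0, 1.274, -0.037], TCP at [0.675, -0, 0.231] pointing down, gripper open.
Joint ranges: [-2.63, 2.63], [-0.94, 2.18], [0.31, 2.57], [-1.31, 4.45], [0, 2.66], [-2.55, 2.55]. Speed limits (rad/s): [2.57, 2.57, 3.14, 3.14, 3.14, 3.14].

### API

Orientations are given as a rotation vector (axis times angle).
In Python, from workcell import status, read_camera, camera_info, order gives the robot as it stands.
- The arm moves only by the tool move_arm, never from a script. Its argument "deltas" is a list of rows, each a list of 3 entries, a list of its own where there are three numbers: the turn, a rotation vector about the world's x, y, z as a fraction of full scale, then the shift along the world's x, y, z as a fraction of full scale, then the closure, from -1 (fully open) to 1 (shut), so that 0 is half open. A call has 1 to 20 rows; each row is the pose to reach, as a shift and turn from the pose commanded when the call began; what a row does not reach only later rows make up. Full scale, the value 1, is 0.1 m for a shift and pi/2 rad for a turn. A row lasts 1/8 s, in which the tool goes at most 62.5 mm and 10.7 degrees, less where a joint would pass 70% of its speed; a pose out of reach is approached as far as the arm can. A call with a number of a shift or a turn outside -1 to 1 is refused whole. A call with a gripper value outside its range is refused whole. The fingers move at their own pace and stop on an object; "grip_force" is the grip in N (left out, the last holds). Time passes only in rows, so rows that repeat a pose let the fingers close. It gives the time, the measured TCP pose, the force and the opening at its end, in the units of the state.
- status.read_state(): the state, without advancing time (a new reading comes with each control period).
- read_camera(name): name is "scene" or "side" or "wrist"; returns (picture, depth): 420x560x3 uint8, red, green, blue; 420x560 float32, m along the optical axis (not along the pixel's ray), 0 where there is no reading.
- camera_info(name): a dict with "K" (3x3 intrinsics, pixels), "D" ([k1, k2, p1, p2, k3] as OpenCV has them; the pictures are not rectified), "R" (3x3) and "t" (3): a world point X has camera coordinates R X + t. Camera axes: x right, y down, z forward; pixel columns grow to the right and rows downward; lengths in m; the calibration is good to about 2 mm. A picture is of the moment at which its call begins: read the wrist's pose just before it. camera_info takes no time and is no camera call; for the wrist camera it gives the pose at the moment of the call.
- order.finish_job(): hands the job in, once; it reports no verdict.
The state is a dict: "time": time; "q": joint angles; "joint_vel": joint speeds; "joint_torque": joint torques, N m; "tool_pos": TCP position; "tcp_rot": TCP orientation; "wrist_force": force on the tool from outside, world axes, zero at the start; "torque": the same for the moment, N m; "width": opening from 0.0 (shut) to 1.0 (fully open).
Only numpy, scipy, OpenCV 4.12 (cv2) and the standard library are available. Lean on these libraries where they do the work, as an engineer would, in place of code of your own. Each camera call takes 0.05 s, during which the arm holds its last target. There are 200 camera calls.

## Working session

There is one attempt and no reset: what is moved stays moved. The work goes in short steps, Python scripts to look and compute and a tool call to move; the robot and the scene stay as the last step left them, time stands still between calls to the robot, and variables do not carry over. Pictures are saved under pics/ and viewed, about 8 in all and at most 12, crops included, and the job is handed in when it is done.

Besides the shell and the picture viewer there is one more tool, called after ">>>" as a command line: name --argument value ..., lists and objects as JSON in quotes. move_arm: Moves the arm, as the interface text tells. Its arguments: {"type":"object","properties":{"deltas":{"type":"array","items":{"type":"array"}},"grip_force":{"type":"number"}},"required":["deltas"]}

```bash
mkdir -p pics; ls
python3 - <<'E'
from workcell import status, read_camera, camera_info
import cv2,numpy as np
print(status.read_state())
for n in("scene","side","wrist"):
    i=camera_info(n);p,d=read_camera(n)
    np.savez(f"{n}0.npz",p=p,d=d,**{k:np.array(i[k]) for k in"KDRt"})
    cv2.imwrite(f"pics/{n}0.png",p[:,:,::-1])
    R=np.array(i["R"]);print(n,np.array(i["K"]).tolist(),i["D"],-R.T@np.array(i["t"]),R[2])
E
```

```text
pics
{'time': 0.0, 'q': array([-3.68802127e-02,  2.64747465e-01,  1.60539752e+00,  7.64096670e-06,
        1.27372298e+00, -3.69062477e-02]), 'joint_vel': array([ 0.00053671,  0.00045712, -0.0007163 , -0.00020544, -0.00032201,
       -0.00044934]), 'joint_torque': array([ 6.10465631e-04, -5.15121067e+01, -3.67308676e+01, -4.07824507e-05,
        1.31324201e-02,  1.46811578e-05]), 'tool_pos': array([6.74249192e-01, 4.17517954e-05, 2.29953181e-01]), 'tcp_rot': array([-2.22023204, -2.22028486,  0.0024226 ]), 'wrist_force': array([0.02299356, 0.45219658, 0.09664155]), 'torque': array([-0.00598348,  0.01290937, -0.01846902]), 'width': 0.9967097987192922}
scene [[463.5038114972821, 0.0, 282.59104879671366], [0.0, 463.5038114972821, 211.30628253366382], [0.0, 0.0, 1.0]] [0.0135662 0.        0.        0.        0.       ] [1.24488736 0.58045647 0.93195558] [-0.58831545 -0.3897662  -0.70849647]
side [[411.88223001005366, 0.0, 273.5475568819449], [0.0, 411.88223001005366, 200.75247865910168], [0.0, 0.0, 1.0]] [-0.05982439  0.          0.          0.          0.        ] [0.39924223 0.8860076  0.65719661] [ 0.14419322 -0.77448184 -0.61594334]
wrist [[365.79484442749106, 0.0, 281.03249375832286], [0.0, 365.79484442749106, 208.0759718686606], [0.0, 0.0, 1.0]] [-0.09841606  0.          0.          0.          0.        ] [0.67329287 0.07321546 0.37340086] [-0.00188299 -0.28650179 -0.95807786]
```

View pics/scene0.png

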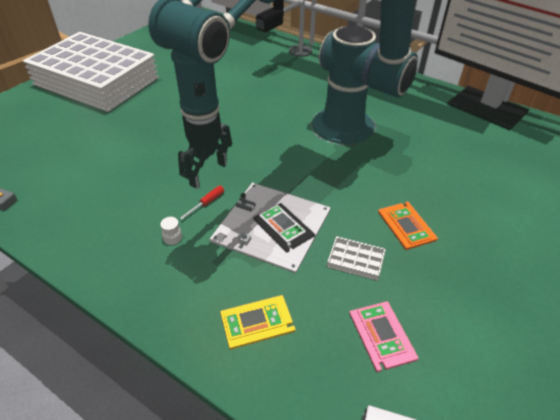

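View pics/wrist0.png

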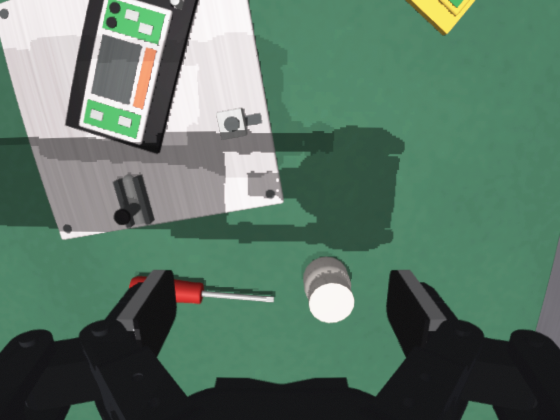

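The wrist view shows the fixture: its -y edge corners are at about (62,238) and (282,202), the stop screw at (232,122), the keeper knob at (122,217) and the carrier corner at (68,125). I'll turn these into positions.

```bash
cat > h.py <<'E'
import numpy as np,cv2
from workcell import status, read_camera, camera_info
def load(f):
    z=np.load(f);return {k:z[k] for k in z.files}
def shot(n,f):
    i=camera_info(n);p,d=read_camera(n)
    c=dict(p=p,d=d,**{k:np.array(i[k],float) for k in"KDRt"});np.savez(f+".npz",**c)
    cv2.imwrite(f"pics/{f}.png",p[:,:,::-1]);return c
def ray(c,uv,z):
    uv=np.array(uv,float).reshape(-1,1,2)
    n=cv2.undistortPoints(uv,c["K"],c["D"]).reshape(-1,2)
    r=np.c_[n,np.ones(len(n))]@c["R"];o=-c["R"].T@c["t"]
    return o+r*((z-o[2])/r[:,2])[:,None]
def proj(c,X):
    return cv2.projectPoints(np.array(X,float).reshape(-1,3),cv2.Rodrigues(c["R"])[0],c["t"],c["K"],c["D"])[0].reshape(-1,2)
def dep(c,u,v):
    d=float(np.median(c["d"][v-1:v+2,u-1:u+2]))
    n=cv2.undistortPoints(np.array([[[u,v]]],float),c["K"],c["D"]).reshape(2)
    return c["R"].T@(np.array([*n,1])*d-c["t"])
E
python3 - <<'E'
from h import *
c=load("wrist0.npz");print(c["R"].round(2).tolist())
a,b=ray(c,[(62,238),(282,202)],.01)
print(a,b,np.linalg.norm(b-a),np.arctan2(b[1]-a[1],b[0]-a[0]))
print("knob",ray(c,[(122,217)],.054),dep(c,122,217),"stop",ray(c,[(232,122)],.026),dep(c,222,122),"corner",ray(c,[(68,125)],.02),"jar",dep(c,332,302))
th=np.arctan2(b[1]-a[1],b[0]-a[0]);Rz=np.array([[np.cos(th),-np.sin(th)],[np.sin(th),np.cos(th)]])
o=a[:2]-Rz@[-.155,-.14];print("fix",o,"pin",o+Rz@[.033,.0635],"keeper",o+Rz@[-.0558,-.118],"stop",o+Rz@[.048,-.0515])
E
```

```text
[[1.0, -0.0, -0.0], [-0.0, -0.96, 0.29], [-0.0, -0.29, -0.96]]
[ 0.42977981 -0.07004983  0.01      ] [ 0.67358109 -0.0289117   0.01      ] 0.24724766489876648 0.16716171135189092
knob [[ 0.52362116 -0.03101161  0.054     ]] [ 0.52394716 -0.0307846   0.05469567] stop [[0.62693027 0.05313007 0.026     ]] [0.61771001 0.05325427 0.02694671] corner [[0.4630596  0.05286703 0.02      ]] jar [ 0.72228111 -0.11574397  0.06096363]
fix [0.55932546 0.09378827] pin [0.58130007 0.16189383] keeper [ 0.52393661 -0.03185117] stop [0.61522518 0.05099258]
```

>>> move_arm --deltas '[[[0,0,0],[-0.5,0.5,0],1],[[0,0,0],[-1,1,0],1],[[0,0,0],[-1,1,0],1],[[0,0,0],[-1,1,0],1],[[0,0,0],[-1,1,0],1]]'

```text
time: 0.78
tool_pos: [0.5761, 0.0992, 0.2315]
tcp_rot: [2.221, 2.22, 0.001]
wrist_force: [1.1, 0.4, -0.6]
width: 0.001
```

Run:
```python
from h import *
c=shot("wrist","wrist1")
cv2.imwrite("pics/wrist1b.png",cv2.resize(c["p"][:,:,::-1],(800,600),interpolation=cv2.INTER_CUBIC))
print(status.read_state())
```

```text
{'time': 0.825, 'q': array([ 1.27908964e-01,  9.36013949e-02,  1.80285307e+00, -5.05575853e-04,
        1.24443762e+00,  1.29124635e-01]), 'joint_vel': array([-0.00335135,  0.00380385, -0.00181266,  0.00420021,  0.00070468,
        0.00376526]), 'joint_torque': array([ 4.16107653e-01, -4.20121121e+01, -3.62690127e+01,  2.15655525e-02,
        1.76420377e-02, -3.57993769e-03]), 'tool_pos': array([0.57616383, 0.09903828, 0.23138675]), 'tcp_rot': array([2.22204057e+00, 2.21970033e+00, 4.11933961e-04]), 'wrist_force': array([-0.38554983, -0.45382547,  0.56521733]), 'torque': array([-0.01106128, -0.04807031, -0.04896036]), 'width': 0.0008628127442055058}
```

View pics/wrist1b.png

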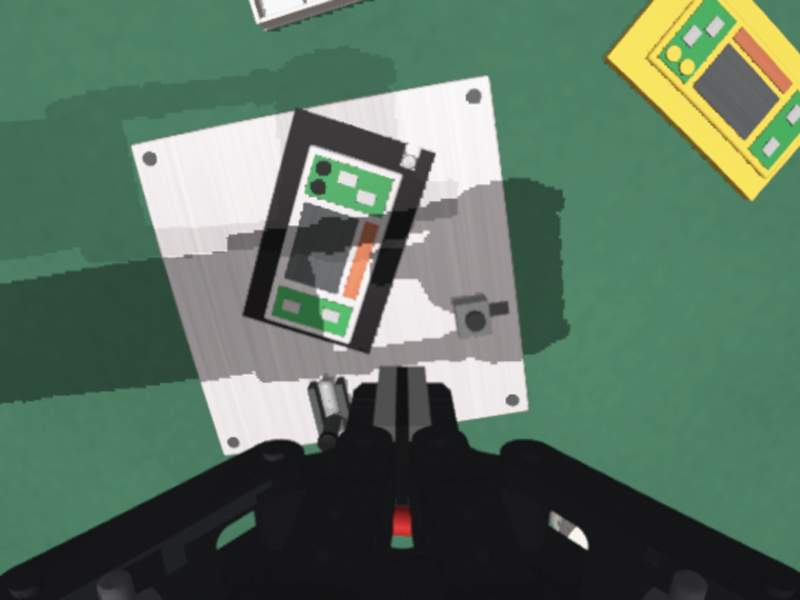

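Clear overhead view: in 800x600 px the plate corners are (132,145), (489,76), (527,410), (223,455); carrier corners (297,108), (435,152), (244,316), (369,353); pin (410,160), stop screw (475,320), knob (328,440).

Run:
```python
from h import *
c=load("wrist1.npz");g=cv2.cvtColor(c["p"],cv2.COLOR_RGB2GRAY)
def sub(pts):
    p=(np.array(pts,np.float32)+.5)*.7-.5
    return cv2.cornerSubPix(g,p.reshape(-1,1,2).copy(),(4,4),(-1,-1),(cv2.TERM_CRITERIA_EPS+cv2.TERM_CRITERIA_MAX_ITER,50,.01)).reshape(-1,2),p
def fit(model,W):
    m=model.mean(0);w=W.mean(0);a=model-m;b=W-w
    th=np.arctan2((a[:,0]*b[:,1]-a[:,1]*b[:,0]).sum(),(a*b).sum())
    R=np.array([[np.cos(th),-np.sin(th)],[np.sin(th),np.cos(th)]]);o=w-R@m
    return th,o,R,(W-o-model@R.T)*1e3
f=np.array([[-.155,.11],[.095,.11],[.095,-.14],[-.155,-.14]])
k=np.array([[-.081,.0115],[.015,.0115],[-.081,-.1385],[.015,-.1385]])
for nm,m,pts,z in(("fix",f,[(132,145),(489,76),(527,410),(223,455)],.01),("car",k,[(297,108),(435,152),(244,316),(369,353)],.02)):
    s,p=sub(pts)
    for q in(s,p):
        th,o,R,r=fit(m,ray(c,q,z)[:,:2]);print(nm,"yaw",th,"o",o,"res mm",r.round(1).tolist())
    if nm=="fix":print(" pin",o+R@[.033,.0635],"knob0",o+R@[-.0558,-.118],"stopc",o+R@[.06,-.0515])
P=lambda u,v,z:ray(c,[((u+.5)*.7-.5,(v+.5)*.7-.5)],z)[0]
print("pin",P(410,159,.028),"stop",P(475,320,.027),"knob",P(328,440,.054))
```

```text
fix yaw 0.17598210524904778 o [0.55823447 0.09204696] res mm [[0.7, 0.4], [-0.9, -1.0], [-2.3, 0.1], [2.5, 0.5]]
fix yaw 0.16647398677962819 o [0.55781769 0.09184884] res mm [[1.4, -0.8], [-0.5, -0.6], [-1.0, 0.9], [0.2, 0.5]]
 pin [0.57983913 0.15993927] knob0 [ 0.52234244 -0.03376623] stopc [0.62552206 0.05100319]
car yaw -0.3114909505740459 o [0.57911747 0.15899305] res mm [[-0.3, -1.8], [0.3, 0.2], [0.1, 1.1], [-0.1, 0.6]]
car yaw -0.31149836181125334 o [0.57993298 0.15958659] res mm [[0.8, -0.6], [-0.7, 0.3], [0.6, -0.2], [-0.8, 0.6]]
pin [0.58046717 0.16194401 0.028     ] stop [0.62669783 0.05159789 0.027     ] knob [ 0.52290416 -0.02845292  0.054     ]
```

Fixture yaw is 0.167 with the pin at about (0.580, 0.160), and the carrier yaw is -0.311, so it is 0.478 rad off. These agree to within 2 mm. Next I go to the standoff beside the free corner, jaws shut and turned with the carrier.

>>> move_arm --deltas '[[[0,0,-0.1],[-0.4,-0.1,-0.3],1],[[0,0,-0.198],[-0.8,-0.2,-0.7],1],[[0,0,-0.198],[-1,-0.26,-1],1],[[0,0,-0.198],[-1,-0.26,-1],1]]'

```text
time: 1.32
tool_pos: [0.4721, 0.0726, 0.1284]
tcp_rot: [-2.538, -1.846, 0.009]
wrist_force: [0.3, 0.3, 0.6]
width: -0.0
```

>>> move_arm --deltas '[[[0,0,0],[-0.28,0,-0.4],1],[[0,0,0],[-0.28,0,-0.8],1],[[0,0,0],[-0.28,0,-1],1],[[0,0,0],[-0.28,0,-1],1],[[0,0,0],[-0.28,0,-1],1]]'

```text
time: 1.95
tool_pos: [0.4499, 0.0741, 0.0331]
tcp_rot: [2.538, 1.849, 0.005]
wrist_force: [0.5, -0.1, -0.5]
width: -0.001
```

Run:
```python
from h import *
s=status.read_state();print(s["time"],s["tool_pos"],s["tcp_rot"],s["wrist_force"])
c=shot("wrist","wrist2")
shot("side","side2")
```

```text
1.95 [0.44990749 0.07410621 0.03312467] [2.53759643 1.84904623 0.00482154] [ 0.49777095 -0.08303625 -0.49207549]
```

View pics/wrist2.png

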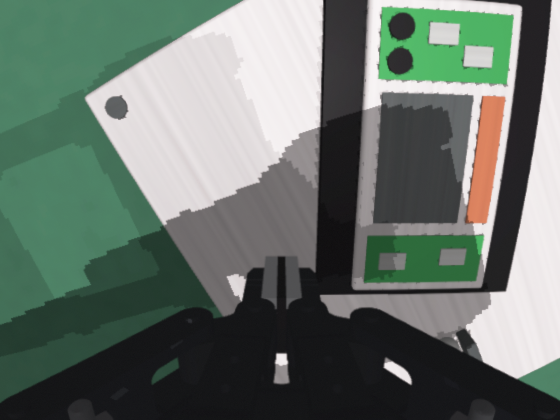

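The finger stands parallel to the carrier's left edge (edge at column 318, finger side at column ~300), near its free corner at (318,293). Lowering beside it.

>>> move_arm --deltas '[[[0,0,0],[0,0,-0.08],1],[[0,0,0],[0,0,-0.17],1],[[0,0,0],[0,0,-0.17],1],[[0,0,0],[0,0,-0.17],1]]'

```text
time: 2.55
tool_pos: [0.4467, 0.074, 0.014]
tcp_rot: [-2.538, -1.85, 0.001]
wrist_force: [-0.0, 0.1, -0.8]
width: 0.0
```

Run:
```python
from h import *
for i in range(3):
    read_camera("side") if i else 0
    s=status.read_state();print(s["time"],s["tool_pos"].round(4),s["tcp_rot"].round(3),s["wrist_force"].round(2))
```

```text
2.55 [0.4467 0.074  0.014 ] [-2.538e+00 -1.850e+00  1.000e-03] [-0.01  0.13 -0.8 ]
2.6 [0.447  0.074  0.0142] [-2.539 -1.851  0.   ] [-0.19 -0.14 -0.39]
2.65 [0.4471 0.074  0.0144] [2.539 1.851 0.   ] [-0.29 -0.53  0.18]
```

```bash
cat > arc.py <<'E'
import numpy as np,sys
# start commanded: (.447,.074), yaw -.3115
pin=np.array([.580,.160])
def rows(y0,p0,ys,cx=-.088,cy=-.123):
    for y in ys:
        c,s=np.cos(y),np.sin(y);p=pin+np.array([c*cx-s*cy,s*cx+c*cy])
        d=(p-p0)/.1;print(f"[[0,0,{(y-y0)/(np.pi/2):.3f}],[{d[0]:.3f},{d[1]:.3f},0],1],",end="")
    print()
E
python3 -c "
from arc import *
p=np.array([.447,.074]);c,s=np.cos(-.3115),np.sin(-.3115)
print('advance',pin+np.array([c*-.088+s*.123*1,0])-0, pin+np.array([c*-.088-s*-.123,s*-.088+c*-.123])-p)
rows(-.3115,p,np.linspace(-.3115,-.02,13)[1:])"
```

```text
advance [0.45853713 0.16      ] [ 0.01153713 -0.00410978]
[[0,0,0.015],[0.138,-0.070,0],1],[[0,0,0.031],[0.161,-0.099,0],1],[[0,0,0.046],[0.184,-0.127,0],1],[[0,0,0.062],[0.209,-0.155,0],1],[[0,0,0.077],[0.233,-0.182,0],1],[[0,0,0.093],[0.259,-0.208,0],1],[[0,0,0.108],[0.285,-0.234,0],1],[[0,0,0.124],[0.312,-0.259,0],1],[[0,0,0.139],[0.340,-0.283,0],1],[[0,0,0.155],[0.368,-0.307,0],1],[[0,0,0.170],[0.396,-0.330,0],1],[[0,0,0.186],[0.426,-0.352,0],1],
```

>>> move_arm --deltas '[[[0,0,0],[0.05,-0.018,0],1],[[0,0,0],[0.09,-0.032,0],1],[[0,0,0],[0.115,-0.041,0],1],[[0,0,0.015],[0.138,-0.07,0],1],[[0,0,0.031],[0.161,-0.099,0],1],[[0,0,0.046],[0.184,-0.127,0],1],[[0,0,0.062],[0.209,-0.155,0],1],[[0,0,0.077],[0.233,-0.182,0],1],[[0,0,0.093],[0.259,-0.208,0],1],[[0,0,0.108],[0.285,-0.234,0],1],[[0,0,0.124],[0.312,-0.259,0],1],[[0,0,0.139],[0.34,-0.283,0],1],[[0,0,0.155],[0.368,-0.307,0],1],[[0,0,0.17],[0.396,-0.33,0],1],[[0,0,0.186],[0.426,-0.352,0],1]]'

```text
time: 4.53
tool_pos: [0.4896, 0.0385, 0.0142]
tcp_rot: [-2.24, -2.202, 0.001]
wrist_force: [-3.0, -0.4, -1.2]
width: -0.003
```

Run:
```python
from h import *
for i in range(3):
    s=status.read_state();print(s["time"],s["tool_pos"].round(4),s["tcp_rot"].round(3),s["wrist_force"].round(2),s["torque"].round(3))
    c=shot("wrist","wrist3")
from arc import *
p=np.array([.4896,.0388])
rows(-.0193,p,np.linspace(-.0193,.135,9)[1:])
```

```text
4.525 [0.4896 0.0385 0.0142] [-2.240e+00 -2.202e+00  1.000e-03] [-2.99 -0.41 -1.2 ] [-0.181  0.337  0.017]
4.575 [0.4901 0.0384 0.0143] [ 2.239  2.203 -0.   ] [-1.52 -1.01 -0.75] [-0.161  0.313  0.012]
4.625 [0.4901 0.0385 0.0144] [2.241 2.201 0.   ] [-1.12 -1.49 -0.36] [-0.085  0.172  0.003]
[[0,0,0.012],[0.024,-0.018,0],1],[[0,0,0.025],[0.048,-0.035,0],1],[[0,0,0.037],[0.072,-0.051,0],1],[[0,0,0.049],[0.097,-0.067,0],1],[[0,0,0.061],[0.121,-0.082,0],1],[[0,0,0.074],[0.147,-0.097,0],1],[[0,0,0.086],[0.172,-0.111,0],1],[[0,0,0.098],[0.198,-0.125,0],1],
```

View pics/wrist3.png

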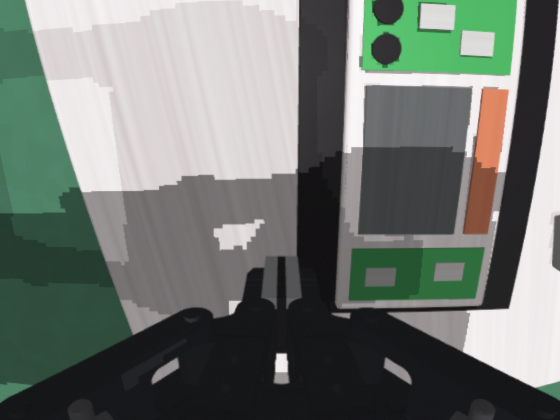

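Run:
```python
from h import *
c=load("wrist3.npz")
w=ray(c,[(298.5,309),(509,308),(299,3),(299,200)],.02);print(w)
e=w[1]-w[0];th=np.arctan2(e[1],e[0]);e2=w[2]-w[0];print(th,np.linalg.norm(e),np.arctan2(-e2[0],e2[1]))
for t in(th,np.arctan2(-e2[0],e2[1])):
    R=np.array([[np.cos(t),-np.sin(t)],[np.sin(t),np.cos(t)]]);print("origin from corner",w[0,:2]-R@[-.081,-.1385])
c=load("wrist2.npz");w=ray(c,[(318,293),(505,291)],.02);print(w,np.linalg.norm(w[1]-w[0]))
t=-.3115;R=np.array([[np.cos(t),-np.sin(t)],[np.sin(t),np.cos(t)]]);print(w[0,:2]-R@[-.081,-.1385])
```

```text
[[0.49604575 0.02487701 0.02      ]
 [0.5917396  0.02129006 0.02      ]
 [0.49699106 0.14453417 0.02      ]
 [0.4964405  0.07367857 0.02      ]]
-0.03746606227992538 0.09576104415241268 -0.007899999804912796
origin from corner [0.58217675 0.16024577]
origin from corner [0.57813736 0.16273279]
[[0.46051532 0.05300532 0.02      ]
 [0.55085543 0.02283492 0.02      ]] 0.09524488630257039
[0.58006561 0.16001456]
```

The carrier has kept its origin at the pin and the finger bears on the edge near the corner (298,309). Continuing the arc.

>>> move_arm --deltas '[[[0,0,0.012],[0.024,-0.018,0],1],[[0,0,0.025],[0.048,-0.035,0],1],[[0,0,0.037],[0.072,-0.051,0],1],[[0,0,0.049],[0.097,-0.067,0],1],[[0,0,0.061],[0.121,-0.082,0],1],[[0,0,0.074],[0.147,-0.097,0],1],[[0,0,0.086],[0.172,-0.111,0],1],[[0,0,0.098],[0.198,-0.125,0],1]]'

```text
time: 5.68
tool_pos: [0.5095, 0.0262, 0.0142]
tcp_rot: [-2.065, -2.368, 0.0]
wrist_force: [-2.0, 0.6, 1.9]
width: -0.0
```

Run:
```python
from h import *
for i in range(3):
    s=status.read_state();print(s["time"],s["tool_pos"].round(4),s["wrist_force"].round(2),s["torque"].round(3))
    c=shot("wrist","wrist4")
cv2.imwrite("pics/wrist4c.png",cv2.resize(c["p"][:,200:,::-1],None,fx=1.4,fy=1.4))
from arc import *
p=np.array([.5094,.0263])
rows(.1346,p,[.14,.145,.15,.155,.16,.165,.17])
```

```text
5.675 [0.5095 0.0262 0.0142] [-2.01  0.65  1.86] [0.057 0.568 0.011]
5.725 [0.5101 0.0259 0.0143] [-0.9  -0.57 -0.06] [-0.114  0.258  0.006]
5.775 [0.51   0.026  0.0143] [-1.71 -1.67  0.69] [-0.115  0.247 -0.008]
[[0,0,0.003],[0.006,-0.004,0],1],[[0,0,0.007],[0.013,-0.007,0],1],[[0,0,0.010],[0.020,-0.011,0],1],[[0,0,0.013],[0.026,-0.014,0],1],[[0,0,0.016],[0.033,-0.017,0],1],[[0,0,0.019],[0.040,-0.021,0],1],[[0,0,0.023],[0.047,-0.024,0],1],
```

View pics/wrist4c.png

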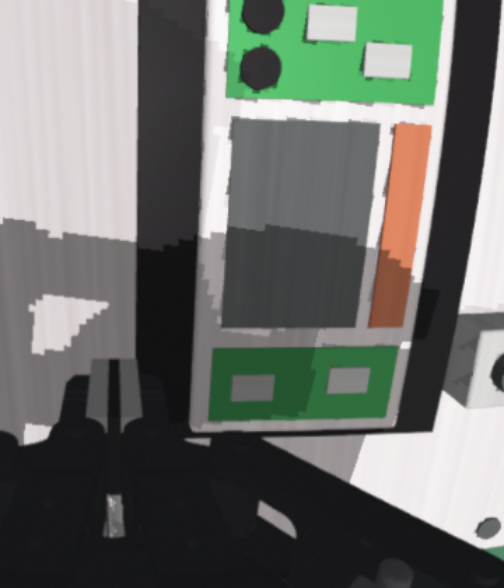

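>>> move_arm --deltas '[[[0,0,0.003],[0.006,-0.004,0],1],[[0,0,0.007],[0.013,-0.007,0],1],[[0,0,0.01],[0.02,-0.011,0],1]]'

```text
time: 6.2
tool_pos: [0.5111, 0.0253, 0.0142]
tcp_rot: [-2.047, -2.383, 0.0]
wrist_force: [-2.2, 0.1, 2.1]
width: -0.001
```

>>> move_arm --deltas '[[[0,0,0.001],[0.003,-0.0015,0],1],[[0,0,0.003],[0.006,-0.003,0],1]]'

```text
time: 6.45
tool_pos: [0.5119, 0.0249, 0.0142]
tcp_rot: [-2.042, -2.387, 0.0]
wrist_force: [-2.8, 0.8, 1.4]
width: -0.001
```

>>> move_arm --deltas '[[[0,0,0.002],[0.003,-0.002,0],1],[[0,0,0.003],[0.006,-0.003,0],1]]'

```text
time: 6.7
tool_pos: [0.5126, 0.0245, 0.0142]
tcp_rot: [2.036, 2.392, -0.0]
wrist_force: [-2.6, 1.0, 0.4]
width: 0.002
```

Run:
```python
from h import *
for i in range(2):
    s=status.read_state();print(s["time"],s["tool_pos"].round(4),s["wrist_force"].round(2),s["torque"].round(3))
    c=shot("wrist","wrist5")
for m,z in(((.048,-.0515),.026),((.048,-.0385),.026)):
    print(proj(c,[*(np.array([.558,.092])+np.array([[.986,-.166],[.166,.986]])@m),z]))
g=c["p"][200:300:8,480:560]
```

```text
6.7 [0.5126 0.0245 0.0142] [-2.59  1.01  0.39] [0.003 0.445 0.005]
6.75 [0.5126 0.0245 0.0143] [-2.05 -0.36  1.78] [ 0.008  0.352 -0.015]
[[532.17652139 267.11268619]]
[[538.43515859 238.13005609]]
```

>>> move_arm --deltas '[[[0,0,0.001],[0.003,-0.0015,0],1],[[0,0,0.002],[0.006,-0.003,0],1]]'

```text
time: 7.05
tool_pos: [0.5132, 0.0243, 0.0143]
tcp_rot: [2.033, 2.395, -0.0]
wrist_force: [-2.8, -0.4, 0.4]
width: -0.001
```

>>> move_arm --deltas '[[[0,0,0.001],[0.003,-0.0015,0],1],[[0,0,0.002],[0.005,-0.0025,0],1]]'

```text
time: 7.3
tool_pos: [0.5137, 0.024, 0.0142]
tcp_rot: [2.029, 2.399, -0.0]
wrist_force: [-1.8, 0.4, 0.2]
width: -0.004
```

Run:
```python
from h import *
c=shot("wrist","wrist6")
s=status.read_state();print(s["time"],s["tool_pos"].round(4),s["wrist_force"].round(2),s["torque"].round(3))
cv2.imwrite("pics/wrist6c.png",cv2.resize(c["p"][150:350,400:,::-1],None,fx=3,fy=3))
```

```text
7.35 [0.5138 0.024  0.0143] [-2.54 -0.74  0.04] [ 0.005  0.364 -0.017]
```

View pics/wrist6c.png

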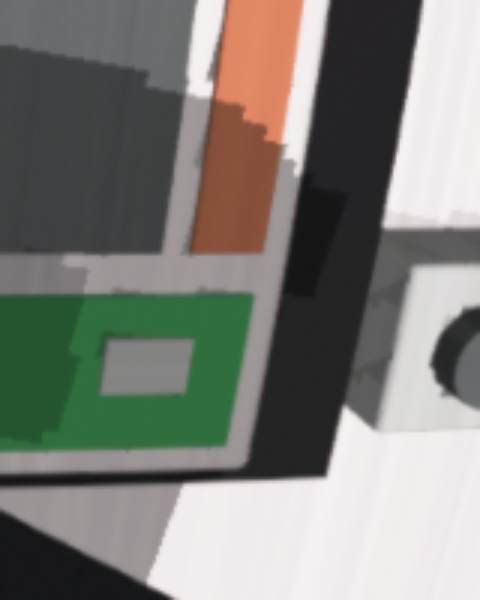

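The carrier's edge (crop column ~340-390) is at most about 1 mm from the stop's face. Still a plain sliding force of about 2.3 N, so I creep on.

>>> move_arm --deltas '[[[0,0,0],[0.002,-0.001,0],1],[[0,0,0.001],[0.004,-0.002,0],1]]'

```text
time: 7.6
tool_pos: [0.5141, 0.0238, 0.0143]
tcp_rot: [2.027, 2.4, -0.0]
wrist_force: [-1.9, 0.4, 0.9]
width: 0.004
```

>>> move_arm --deltas '[[[0,0,0],[0.002,-0.001,0],1],[[0,0,0],[0.003,-0.001,0],1]]'

```text
time: 7.85
tool_pos: [0.5144, 0.0237, 0.0143]
tcp_rot: [-2.027, -2.4, 0.0]
wrist_force: [-2.4, -0.5, 0.5]
width: 0.0
```

>>> move_arm --deltas '[[[0,0,0],[0.002,-0.001,0],1],[[0,0,0.001],[0.003,-0.001,0],1]]'

```text
time: 8.1
tool_pos: [0.5147, 0.0236, 0.0143]
tcp_rot: [-2.025, -2.402, 0.0]
wrist_force: [-3.6, -0.3, 0.5]
width: 0.001
```

>>> move_arm --deltas '[[[0,0,0],[0.0015,-0.001,0],1],[[0,0,0],[0.003,-0.001,0],1]]'

```text
time: 8.35
tool_pos: [0.5149, 0.0235, 0.0142]
tcp_rot: [-2.025, -2.402, 0.0]
wrist_force: [-3.0, 0.5, 1.4]
width: -0.001
```

Run:
```python
from h import *
for i in range(2):
    s=status.read_state();print(s["time"],s["tool_pos"].round(4),s["wrist_force"].round(2),s["torque"].round(3))
    c=shot("wrist","wrist7")
# depth gap carrier/stop: print points along a row
g=[(u,dep(c,u,258)) for u in range(505,556,3)]
R=np.array([[.986,-.166],[.166,.986]])
for u,X in g:
    f=R.T@(X[:2]-[.558,.092]);print(u,(f*1e3).round(1),round(X[2]*1e3,1),c["p"][258,u])
```

```text
8.35 [0.5149 0.0235 0.0142] [-3.04  0.51  1.44] [-0.082  0.487  0.03 ]
8.4 [0.5149 0.0235 0.0143] [-2.1  -0.96  1.13] [-0.083  0.462 -0.018]
505 [ 40.4 -50. ] 20.6 [36 36 36]
508 [ 41.6 -49.9] 20.7 [36 35 36]
511 [ 42.9 -49.9] 21.0 [37 36 37]
514 [ 44.5 -50. ] 20.7 [37 36 36]
517 [ 45.7 -49.9] 21.0 [36 35 36]
520 [ 47.3 -50.1] 20.7 [69 68 67]
523 [ 48.  -49.6] 21.8 [95 95 94]
526 [ 47.8 -48.7] 23.9 [94 93 93]
529 [ 47.6 -47.8] 25.9 [100  99 100]
532 [ 48.5 -47.5] 26.6 [197 197 194]
535 [ 49.4 -47.2] 27.2 [220 220 218]
538 [ 51.2 -47.5] 26.7 [219 218 217]
541 [ 52.6 -47.5] 26.8 [222 221 221]
544 [ 54.2 -47.6] 26.5 [217 217 214]
547 [ 54.7 -47.2] 27.6 [73 73 73]
550 [ 55.5 -46.8] 28.3 [47 48 48]
553 [ 55.9 -46.3] 29.5 [47 48 48]
```

>>> move_arm --deltas '[[[0,0,0],[0.001,-0.0005,0],1],[[0,0,0],[0.002,-0.001,0],1]]'

```text
time: 8.7
tool_pos: [0.5151, 0.0234, 0.0142]
tcp_rot: [-2.025, -2.402, 0.0]
wrist_force: [-3.0, -0.7, 0.7]
width: -0.003
```

>>> move_arm --deltas '[[[0,0,0],[0.001,-0.0005,0],1],[[0,0,0],[0.002,-0.001,0],1]]'

```text
time: 8.95
tool_pos: [0.5154, 0.0233, 0.0143]
tcp_rot: [2.025, 2.402, -0.0]
wrist_force: [-2.6, -0.8, 0.3]
width: 0.0
```

>>> move_arm --deltas '[[[0,0,0],[0.0015,-0.0005,0],1],[[0,0,0],[0.003,-0.001,0],1]]'

```text
time: 9.2
tool_pos: [0.5155, 0.0233, 0.0142]
tcp_rot: [-2.025, -2.401, 0.0]
wrist_force: [-4.1, -0.2, 1.0]
width: -0.001
```

>>> move_arm --deltas '[[[0,0,0],[0.0015,-0.0005,0],1],[[0,0,0],[0.003,-0.001,0],1]]'

```text
time: 9.45
tool_pos: [0.5156, 0.0233, 0.0142]
tcp_rot: [-2.025, -2.401, 0.001]
wrist_force: [-4.5, -1.5, 2.8]
width: 0.0
```

>>> move_arm --deltas '[[[0,0,0],[0.0015,0,0],1],[[0,0,0],[0.003,0,0],1]]'

```text
time: 9.7
tool_pos: [0.5156, 0.0232, 0.0142]
tcp_rot: [-2.024, -2.401, 0.001]
wrist_force: [-6.7, 0.2, 2.9]
width: -0.002
```

Run:
```python
from h import *
s=status.read_state();print(s["time"],s["tool_pos"].round(5),s["wrist_force"].round(2),s["torque"].round(3),s["joint_torque"].round(2))
```

```text
9.7 [0.51559 0.02324 0.0142 ] [-6.72  0.21  2.89] [0.004 1.009 0.075] [ -0.1  -39.03 -30.67   0.06  -2.02   0.04]
```

>>> move_arm --deltas '[[[0,0,0],[0.002,0,0],1],[[0,0,0],[0.003,0,0],1]]'

```text
time: 9.95
tool_pos: [0.5156, 0.0232, 0.0142]
tcp_rot: [-2.024, -2.4, 0.002]
wrist_force: [-5.5, 0.1, 3.8]
width: -0.003
```

Run:
```python
from h import *
for i in range(2):
    s=status.read_state();print(s["time"],s["tool_pos"].round(5),s["wrist_force"].round(2),s["torque"].round(3))
    read_camera("side")
```

```text
9.95 [0.51559 0.02323 0.01417] [-5.53  0.13  3.77] [-0.063  1.064  0.096]
10.0 [0.51559 0.02323 0.01417] [-6.65 -0.49  4.05] [-0.023  1.088 -0.005]
```

>>> move_arm --deltas '[[[0,0,0],[0.002,0,0.002],1],[[0,0,0],[0.004,0,0.003],1]]'

```text
time: 10.3
tool_pos: [0.5156, 0.0232, 0.0142]
tcp_rot: [-2.024, -2.4, 0.003]
wrist_force: [-6.6, -0.2, 3.4]
width: -0.002
```

Run:
```python
from h import *
for i in range(2):
    s=status.read_state();print(s["time"],s["tool_pos"].round(5),s["wrist_force"].round(2),s["torque"].round(3))
    read_camera("side")
```

```text
10.3 [0.51562 0.02322 0.01421] [-6.57 -0.16  3.44] [-0.009  1.155 -0.006]
10.35 [0.51561 0.02325 0.01421] [-7.12 -0.22  3.45] [-0.     1.1   -0.028]
```

>>> move_arm --deltas '[[[0,0,0],[0.004,0,0.002],1],[[0,0,0],[0.007,0,0.004],1]]'

```text
time: 10.65
tool_pos: [0.5156, 0.0232, 0.0142]
tcp_rot: [-2.023, -2.399, 0.004]
wrist_force: [-8.2, 0.1, 2.1]
width: 0.003
```

Run:
```python
from h import *
for i in range(2):
    s=status.read_state();print(s["time"],s["tool_pos"].round(5),s["wrist_force"].round(2),s["torque"].round(3))
    read_camera("side")
```

```text
10.65 [0.51563 0.02324 0.01423] [-8.19  0.13  2.07] [-0.095  1.23  -0.019]
10.7 [0.51565 0.02324 0.01423] [-6.7  -1.11  2.91] [-0.085  1.19   0.074]
```

>>> move_arm --deltas '[[[0,0,0],[0.005,0,0.002],1],[[0,0,0],[0.01,0,0.003],1]]'

```text
time: 11.0
tool_pos: [0.5157, 0.0232, 0.0142]
tcp_rot: [-2.022, -2.398, 0.006]
wrist_force: [-9.2, -0.1, 3.8]
width: 0.001
```

Run:
```python
from h import *
for i in range(2):
    s=status.read_state();print(s["time"],s["tool_pos"].round(5),s["wrist_force"].round(2),s["torque"].round(3))
    read_camera("side")
```

```text
11.0 [0.5157  0.0232  0.01423] [-9.22 -0.08  3.83] [-0.004  1.59   0.033]
11.05 [0.51567 0.02324 0.01421] [-9.18 -0.22  2.62] [-0.043  1.456  0.024]
```

>>> move_arm --deltas '[[[0,0,0],[0.003,0,0.001],1],[[0,0,0],[0.005,0,0.002],1],[[0,0,0],[0.005,0,0.002],1]]'

```text
time: 11.48
tool_pos: [0.5157, 0.0232, 0.0142]
tcp_rot: [-2.022, -2.398, 0.007]
wrist_force: [-9.9, -0.6, 3.8]
width: -0.001
```

Run:
```python
from h import *
for i in range(3):
    s=status.read_state();print(s["time"],s["tool_pos"].round(5),s["wrist_force"].round(2),s["torque"].round(3))
    c=shot("wrist","wrist8")
```

```text
11.475 [0.5157  0.02321 0.01422] [-9.88 -0.59  3.82] [-0.106  1.62   0.028]
11.525 [0.51573 0.02321 0.01425] [-8.92  0.13  3.58] [-0.051  1.588  0.017]
11.575 [0.51572 0.02321 0.01426] [-9.68 -0.14  3.16] [-0.059  1.562  0.025]
```

>>> move_arm --deltas '[[[0,0,0],[0.003,0,0.001],1],[[0,0,0],[0.005,0,0.002],1],[[0,0,0],[0.005,0,0.002],1],[[0,0,0],[0.005,0,0.002],1],[[0,0,0],[0.005,0,0.002],1],[[0,0,0],[0.005,0,0.002],1]]'

```text
time: 12.38
tool_pos: [0.5157, 0.0232, 0.0143]
tcp_rot: [-2.021, -2.397, 0.008]
wrist_force: [-10.6, -0.6, 2.9]
width: 0.004
```

Run:
```python
from h import *
for i in range(4):
    s=status.read_state();print(s["time"],s["tool_pos"].round(5),s["wrist_force"].round(2),s["torque"].round(3))
    c=shot("wrist","wrist9")
R=np.array([[.986,-.166],[.166,.986]])
for u in range(505,556,4):
    X=dep(c,u,258);f=R.T@(X[:2]-[.558,.092]);print(u,(f*1e3).round(1),round(X[2]*1e3,1),c["p"][258,u,0])
```

```text
12.375 [0.51575 0.02322 0.01426] [-10.59  -0.64   2.94] [-0.093  1.679  0.025]
12.425 [0.51572 0.0232  0.01422] [-10.06  -0.47   3.38] [-0.049  1.745  0.074]
12.475 [0.51573 0.02322 0.01425] [-10.43  -0.22   3.03] [-0.085  1.724 -0.003]
12.525 [0.51573 0.02321 0.01425] [-10.2   -0.21   2.59] [-0.074  1.725  0.022]
505 [ 40.7 -50.1] 20.5 37
509 [ 42.4 -50. ] 20.7 36
513 [ 44.3 -50.1] 20.6 36
517 [ 46.2 -50.1] 20.5 37
521 [ 47.7 -49.9] 21.2 83
525 [ 47.8 -48.9] 23.5 94
529 [ 47.7 -47.7] 26.1 109
533 [ 48.9 -47.4] 26.9 217
537 [ 50.8 -47.5] 26.8 220
541 [ 52.5 -47.4] 27.0 223
545 [ 54.7 -47.6] 26.6 177
549 [ 55.4 -47. ] 28.1 47
553 [ 55.8 -46.2] 29.8 47
```

The push has held at about 10.3 N against about 2.4 N sliding force, with the TCP steady and the stop's face still at x = 48 mm in the fixture frame. I hold a little longer, then ease off and retreat.

>>> move_arm --deltas '[[[0,0,0],[0,0,0],1],[[0,0,0],[0,0,0],1],[[0,0,0],[-0.02,0,0],1],[[0,0,0],[-0.035,0,0],1],[[0,0,0],[-0.05,-0.005,0],1],[[0,0,0],[-0.07,-0.01,0],1],[[0,0,0],[-0.12,-0.02,0],1],[[0,0,0],[-0.17,-0.03,0],1],[[0,0,0],[-0.17,-0.03,0.2],1],[[0,0,0],[-0.17,-0.03,0.5],1],[[0,0,0],[-0.17,-0.03,0.8],1],[[0,0,0],[-0.17,-0.03,1],1],[[0,0,0],[-0.17,-0.03,1],1]]'

```text
time: 14.2
tool_pos: [0.5044, 0.0201, 0.1178]
tcp_rot: [2.023, 2.399, 0.005]
wrist_force: [-0.0, -0.6, 0.4]
width: 0.001
```

Run:
```python
from h import *
s=status.read_state();print(s["time"],s["tool_pos"].round(5),s["tcp_rot"].round(3),s["wrist_force"].round(2))
c=shot("wrist","wrist10");shot("side","side10")
```

```text
14.2 [0.50444 0.02009 0.11776] [2.023 2.399 0.005] [-0.02 -0.61  0.39]
```

View pics/wrist10.png

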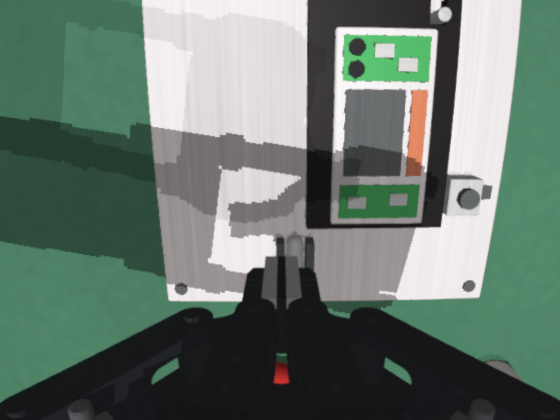

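The carrier now sits square: its right edge is against the stop at (447,195), and the pin is in its slot at (443,14). Now the keeper.

Run:
```python
from h import *
c=load("wrist0.npz")
print("driver",ray(c,[(135,285),(200,290),(272,298)],.01),dep(c,190,290))
c=load("wrist10.npz");print("nose",ray(c,[(295,238)],.018),dep(c,295,240))
q=ray(c,[(307,227),(441,226),(307,5)],.02);print(q)
for z in ("wrist0.npz",):
    c=load(z);h=[(u,v) for v in range(195,235) for u in range(95,150)]
    P=np.array([dep(c,u,v) for u,v in h]);m=(P[:,2]>.05)&(P[:,2]<.06);print("knob",P[m].mean(0),m.sum(),P[m].min(0),P[m].max(0))
read_camera("side");s=status.read_state();print(s["time"],s["tool_pos"].round(5))
```

```text
driver [[ 0.50711458 -0.12638017  0.01      ]
 [ 0.58144913 -0.13154508  0.01      ]
 [ 0.66233528 -0.14120028  0.01      ]] [ 0.57345898 -0.12493697  0.02197145]
nose [[5.17112546e-01 2.88593549e-04 1.80000000e-02]] [5.17029790e-01 6.12147152e-06 2.11762404e-02]
[[0.52369545 0.01054617 0.02      ]
 [0.61837818 0.02700551 0.02      ]
 [0.49735917 0.15064685 0.02      ]]
knob [ 0.52310889 -0.03068267  0.05396477] 208 [ 0.51460485 -0.03857702  0.0501718 ] [ 0.53003351 -0.02396689  0.05547898]
14.35 [0.5018  0.02013 0.11464]
```

>>> move_arm --deltas '[[[0,0,0],[0.1,-0.3,0],1],[[0,0,0],[0.2,-0.6,0],1],[[0,0,0],[0.26,-0.85,0],1],[[0,0,0],[0.26,-0.85,0],1],[[0,0,0],[0.26,-0.85,0],1],[[0,0,0],[0.26,-0.85,0],1]]'

```text
time: 15.1
tool_pos: [0.5281, -0.064, 0.1151]
tcp_rot: [-2.023, -2.402, 0.001]
wrist_force: [-0.7, 0.2, -0.3]
width: 0.001
```

Run:
```python
from h import *
s=status.read_state();print(s["time"],s["tool_pos"].round(5),s["tcp_rot"].round(3))
c=shot("wrist","wrist11")
m=[(u,v) for v in range(150,300) for u in range(220,340)]
P=np.array([dep(c,u,v) for u,v in m]);k=(P[:,2]>.05)&(P[:,2]<.057)&(np.hypot(P[:,0]-.523,P[:,1]+.03)<.02)
print("knob",P[k].mean(0),k.sum(),P[k].min(0),P[k].max(0))
```

```text
15.1 [ 0.52808 -0.06397  0.11511] [-2.023e+00 -2.402e+00  1.000e-03]
knob [ 0.52259537 -0.03109251  0.05446414] 593 [ 0.51489355 -0.03946558  0.05095072] [ 0.53046122 -0.02378988  0.05554502]
```

View pics/wrist11.png

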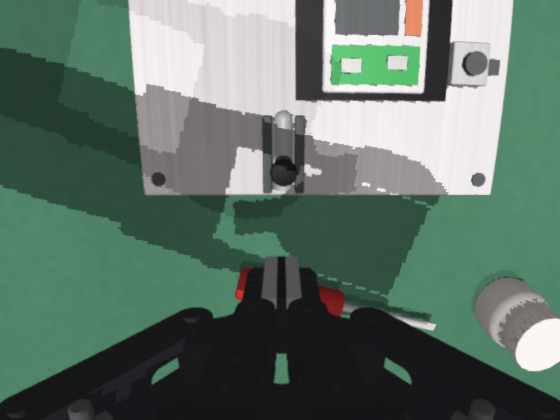

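The knob at (284,172) stands straight ahead of the finger, and the driver and jar are clear. I go down behind it and push.

>>> move_arm --deltas '[[[0,0,0],[0,0,-0.3],1],[[0,0,0],[0,0,-0.6],1],[[0,0,0],[0,0,-0.8],1],[[0,0,0],[0,0,-0.85],1],[[0,0,0],[0,0,-0.85],1],[[0,0,0],[0,0,-0.85],1]]'

```text
time: 15.9
tool_pos: [0.5298, -0.0648, 0.0319]
tcp_rot: [2.024, 2.401, 0.002]
wrist_force: [-0.1, -0.8, -0.1]
width: 0.001
```

>>> move_arm --deltas '[[[0,0,0],[-0.008,0.05,0],1],[[0,0,0],[-0.017,0.1,0],1],[[0,0,0],[-0.024,0.14,0],1],[[0,0,0],[-0.03,0.18,0],1],[[0,0,0],[-0.037,0.22,0],1],[[0,0,0],[-0.044,0.26,0],1]]'

```text
time: 16.65
tool_pos: [0.5244, -0.0389, 0.0309]
tcp_rot: [2.025, 2.401, -0.0]
wrist_force: [-0.8, -3.2, 1.7]
width: 0.003
```

Run:
```python
from h import *
s=status.read_state();print(s["time"],s["tool_pos"].round(5),s["wrist_force"].round(2),s["torque"].round(3))
```

```text
16.65 [ 0.5244  -0.03893  0.03088] [-0.8  -3.17  1.71] [-0.556  0.108 -0.037]
```

Pushing with about 3 N, as expected. Continuing.

>>> move_arm --deltas '[[[0,0,0],[-0.007,0.04,0],1],[[0,0,0],[-0.013,0.08,0],1],[[0,0,0],[-0.02,0.12,0],1],[[0,0,0],[-0.025,0.15,0],1],[[0,0,0],[-0.029,0.17,0],1]]'

```text
time: 17.27
tool_pos: [0.5214, -0.0216, 0.0307]
tcp_rot: [2.025, 2.402, 0.0]
wrist_force: [0.2, -4.1, 2.3]
width: -0.001
```

>>> move_arm --deltas '[[[0,0,0],[-0.002,0.01,0],1],[[0,0,0],[-0.003,0.02,0],1],[[0,0,0],[-0.005,0.03,0],1]]'

```text
time: 17.65
tool_pos: [0.5209, -0.0188, 0.0307]
tcp_rot: [2.025, 2.402, 0.0]
wrist_force: [0.4, -4.2, 3.0]
width: 0.002
```

Run:
```python
from h import *
s=status.read_state();print(s["time"],s["tool_pos"].round(5),s["wrist_force"].round(2),s["torque"].round(3))
R=np.array([[.986,-.166],[.166,.986]]);print(R.T@(s["tool_pos"][:2]-[.558,.092]))
```

```text
17.65 [ 0.52095 -0.01883  0.03069] [ 0.4  -4.17  3.03] [-0.458  0.043  0.013]
[-0.0549306  -0.10312762]
```

>>> move_arm --deltas '[[[0,0,0],[-0.001,0.007,0],1],[[0,0,0],[-0.002,0.014,0],1]]'

```text
time: 17.9
tool_pos: [0.5208, -0.0179, 0.0308]
tcp_rot: [2.024, 2.402, -0.001]
wrist_force: [-1.3, -5.8, 2.6]
width: 0.001
```

>>> move_arm --deltas '[[[0,0,0],[-0.001,0.006,0],1],[[0,0,0],[-0.002,0.012,0],1]]'

```text
time: 18.15
tool_pos: [0.5208, -0.0177, 0.0308]
tcp_rot: [2.023, 2.401, -0.002]
wrist_force: [0.6, -11.1, 2.8]
width: 0.002
```

>>> move_arm --deltas '[[[0,0,0],[-0.001,0.006,0],1],[[0,0,0],[-0.002,0.012,0],1]]'

```text
time: 18.4
tool_pos: [0.5208, -0.0176, 0.0309]
tcp_rot: [2.021, 2.401, -0.004]
wrist_force: [-0.5, -15.1, 1.9]
width: -0.002
```

The bolt is stalled at its end stop (force rising to 15 N, position fixed). I back off, rise and check.

>>> move_arm --deltas '[[[0,0,0],[0.005,-0.03,0],1],[[0,0,0],[0.015,-0.09,0],1],[[0,0,0],[0.035,-0.2,0],1],[[0,0,0],[0.05,-0.3,0],1],[[0,0,0],[0.05,-0.3,0.3],1],[[0,0,0],[0.05,-0.3,0.7],1],[[0,0,0],[0.05,-0.3,1],1],[[0,0,0],[0.05,-0.3,1],1],[[0,0,0],[0.05,-0.3,1],1],[[0,0,0],[0.05,-0.3,1],1]]'

```text
time: 19.65
tool_pos: [0.5239, -0.045, 0.1289]
tcp_rot: [-2.024, -2.399, 0.003]
wrist_force: [0.6, 0.5, -0.0]
width: 0.001
```

Run:
```python
from h import *
s=status.read_state();print(s["time"],s["tool_pos"].round(5),s["wrist_force"].round(2))
c=shot("wrist","wrist12")
R=np.array([[.986,-.166],[.166,.986]])
m=[(u,v) for v in range(60,280) for u in range(200,360)]
P=np.array([dep(c,u,v) for u,v in m]);F=np.c_[(P[:,:2]-[.558,.092])@R,P[:,2]]
k=(F[:,2]>.05)&(F[:,2]<.057)&(np.hypot(F[:,0]+.0558,F[:,1]+.083)<.02);print("knob fixture",F[k].mean(0),k.sum())
cv2.imwrite("pics/wrist12b.png",cv2.resize(c["p"][:300,:,::-1],None,fx=1.4,fy=1.4))
```

```text
19.65 [ 0.52395 -0.04498  0.12887] [ 0.6   0.49 -0.05]
knob fixture [-0.05570943 -0.08285161  0.05444933] 528
```

View pics/wrist12b.png

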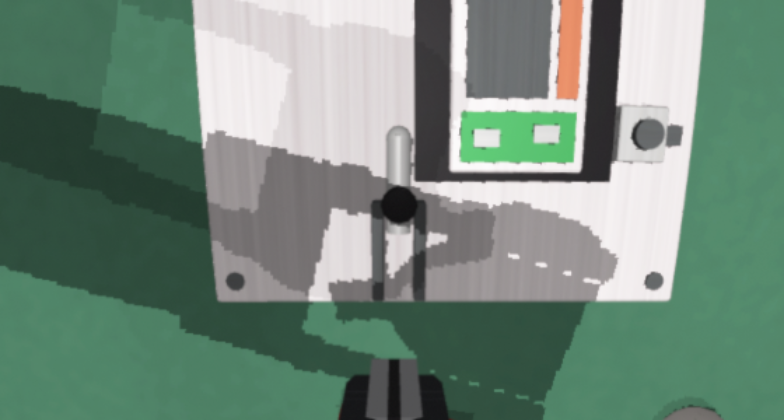

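The knob is at fixture y = -82.9 mm (home is -83), the bolt lies along the carrier's edge, and the carrier is still at the stop. Handing in.

```bash
python3 -c "
from workcell import order
print(order.finish_job())"
```

```text
the job is handed in; nothing more can be done
None
```

I turned the carrier about the pin until its long edge bore on the side stop, slid the keeper bolt home, and handed the job in at about 20 s of robot time. No verdict came back.

- **Carrier push:** I pushed with shut fingers near the free corner, on an arc about the pin. Sliding took about 2.4 N. I then held about 10.3 N for roughly 0.75 s, close to the 8 N extra asked for. Before that, the force came up in small steps over about 2 s.
- **Stop:** after the hold, its face still measured x ≈ 48 mm in the fixture frame, so it had not shifted.
- **Keeper bolt:** I pushed the knob from behind until the bolt hit its end stop, where the force rose to about 15 N with no further movement. The knob then measured y = -82.9 mm in the fixture frame; home is -83 mm.
- **Last view:** the carrier was square against the stop with the bolt beside its edge. The pin was in the slot in the view taken just before the bolt was slid. The gripper was clear and its force reading was back to noise. I kept away from the tray, driver, jar and look-alikes throughout.

**Small disagreements:** during the hold the finger also pressed down on the carrier with about 3 N. Individual force readings vary by about 0.5 to 1 N.

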